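# Open a two-door switch enclosure and draw its button-locked bolt

### The job

The switch enclosure lies on its back on the plywood board, doors up. Open it for wiring: swing the wider, left-hand door past upright, then free the other door by holding down the thumb button of its slide bolt and drawing the bolt towards you until it locks in its open notch with the button sprung up again, and swing that door past upright too. Leave both doors standing open and do not shift the loose things round the work.

Things in the scene. Friction and masses are not known exactly. Their poses are not given: they have to be found in the camera images.
- enclosure: grey steel switch enclosure on its back on a plywood board (board top 71 mm above the bench); it does not shift. 200 mm along its x, 300 mm along y, walls 85 mm high, two flush doors on top (faces at 99 mm). Origin: centre of the underside; x away from the robot at yaw 0, y left, z up. Each door is hinged along a long side (y = +150, -150 mm). Parts inside reach up to 62 mm
- active_handle (a point): centre of the bar of the wide left-hand (active) door's D-handle: bar 10 mm thick, 90 mm long, along the enclosure's x, axis 35 mm off the door's face (30 mm of room under it). 135 mm from the hinge line across the door, 49 mm above the hinge line when shut. Turns with the door
- passive_handle (a point): bar centre of the same D-handle on the narrower right-hand (passive) door: 75 mm from its hinge line across the door, 49 mm above the hinge line when shut. With the bolt drawn about 12 N upwards here starts the door
- active_hinge (a point): middle of the active door's hinge line, which runs along the enclosure's x on its left side, 150 mm left of its middle, 85 mm above its underside
- passive_hinge (a point): middle of the passive door's hinge line, which runs along the enclosure's x on its right side, 150 mm right of its middle, 85 mm above its underside
- active_door (a joint): opening angle of the active door in rad: 0 shut, 1.57 upright, stop at 1.95. It reaches 169 mm from its hinge and covers the other door's bolt, so it must be opened first. Not latched; may start up to 0.12 ajar. Friction hinge: stays at any angle (about 5 N at the handle moves it). Upright it reaches 0.33 m above the bench: keep clear of it afterwards
- passive_door (a joint): opening angle of the passive door in rad, the opposite way round: 0 shut, 1.57 upright, stop at 1.95. Friction hinge, stays where it is left. While the bolt is thrown the door lifts only 1 to 2 mm
- bolt (a joint): travel in m of the passive door's slide bolt: 0 thrown (end under the far end wall's keeper strap), grows as it is drawn along the enclosure's -x, towards the robot. The button's cross pin stands in notches of the rail's lips: locked notch at 0, open notch at 0.030 (both 1 mm play); the rail runs on to a stop at 0.038, where it does not lock. Friction about 2 N; locked, it holds against 60 N
- button (a joint): how far the thumb button is pressed, in m: 0 up, 0.0075 at its hard bottom. The pin clears the rail's lips beyond 0.0055. Spring: 4 N to start, 9 N at the bottom. Let go between the notches it stays 0.0055 down under the lips and the bolt still slides; on meeting a notch it springs fully up and the bolt is locked
- button_top (a point): middle of the top of the bolt's black button, a ribbed pad 32 mm along x, 20 mm wide, 8 mm proud of its steel carriage; pressed along -z. In the enclosure's frame at x = 10 (thrown), y = 6, z = 80 mm. Rail lips reach 22 mm to each side, 11 mm below this point. The passive door's step stands 26 mm to the right and rises 19 mm above it; that door's handle is 81 mm to the right
- thumb_stop (a point): top of the thumb stop, a steel tab on the bolt's carriage, 8 mm thick, 24 mm wide, its top 13 mm above the button's top. Its face towards the button is 26 mm from the button's middle on the -x side: a finger on the button pushes against it to draw the bolt. This point is the top edge of that face
- cutters_mid (a point): middle of the loose yellow-and-black cutters (142 x 57 x 11 mm) on the left end of the board; to be left alone
- fitting_mid (a point): middle of the loose cast twin-elbow pipe fitting (106 x 145 x 39 mm) on the bench to the left; to be left alone
- beaker_mid (a point): middle of the loose white beaker (77 mm across, 106 mm tall) on the bench to the right; to be left alone
- parts_box_mid (a point): middle of the loose small blue parts box (53 x 70 x 43 mm) on the bench to the right; to be left alone

How it is judged:
On the way, in this order (a step that is already met when the one before it is completed fails the run):
1. the wide left-hand door stands open (value of joint active_door above 1.5 rad), for 0.1 s.
2. the bolt is drawn and locked in its open notch, its button sprung up (value of joint bolt above 0.027 m and value of joint button below 0.002 m), for 0.2 s.
At the end, for the whole second after the job is handed in: both doors stand open at 1.5 rad or more, the bolt is drawn by over 27 mm and its button is up to within 2 mm, which it is only in the open notch (all of step 2 and value of joint each of active_door, passive_door above 1.5 rad); the robot touches nothing.
It fails at once if the pair of cutters is shifted (distance of cutters_mid from where it was at the start of the episode above 0.03 m).
It fails at once if the pipe fitting is shifted (distance of fitting_mid from where it was at the start of the episode above 0.03 m).
It fails at once if the white beaker is shifted (distance of beaker_mid from where it was at the start of the episode above 0.03 m).
It fails at once if the blue parts box is shifted (distance of parts_box_mid from where it was at the start of the episode above 0.03 m).
It also fails if it takes over 64 s, if anything falls off the work surface, if the arm or the gripper's body presses on something with over 40 N, if the wrist force passes 120 N, or if a joint passes its speed limit or range.

### The arm

A 7-joint arm with a two-finger parallel gripper is mounted at the origin on the work surface; the furniture and walls round the work are solid. World frame = base frame: x ahead of the robot, y to its left, z up, the work surface at z = 0. Lengths are in m, angles in rad, forces in N, time in s.
With the tool pointing down it reaches from about 0.425 to 0.925 m from the base axis. Payload 6.8 kg.
Tool frame: the origin (TCP) lies at the very end of the fingers, on their centre line; the grasp point (between the pads) lies 19 mm behind it; z points along the fingers, y is the line along which they close (so a half turn about z gives the same grasp; the last joint's range is limited). The gripper opens to 85 mm and grips with 20 to 120 N. Pads are 22 mm wide; open, the fingers measure 114 mm over their backs; the gripper's body (76 mm by 85 mm) begins 54 mm behind the grasp point. The pads swing forward as they close: fully open they stand 13 mm farther back than shut.
Start: joints at [-1.3, 0.477, 0.022, 1.555, -0.011, 1.109, -0.083], TCP at [0.25, 0.627, 0.231] pointing down, gripper open.
Joint ranges: [-2.96, 2.96], [-0.34, 2.1], [-1.41, 1.46], [0.24, 2.44], [-1.37, 4.51], [0.17, 1.92], [-2.96, 2.96]. Speed limits (rad/s): [2.39, 2.39, 3.14, 3.14, 3.14, 3.14, 3.14].

### API

Orientations are given as a unit quaternion [w, x, y, z].
In Python, from station import get_obs, read_camera, hand_in gives the robot as it stands.
- The arm moves only by the tool arm_command, never from a script. Its argument "commands" is one flat list of numbers, 7 for each row, row after row: the shift along the tool's x, y, z in m, then the turn, a rotation vector about the tool's x, y, z in degrees, then the opening, from 0 (shut) to 1 (fully open). In form: [tx, ty, tz, rx, ry, rz, fingers, tx, ty, tz, rx, ry, rz, fingers, ...]. A call has 1 to 8 rows; each row is the pose to reach, as a shift and turn from the pose commanded when the call began, along the tool's axes at that moment; what a row does not reach only later rows make up. A row lasts 1/10 s, in which the tool goes at most 50 mm and 8.59 degrees, less where a joint would pass 70% of its speed; a pose out of reach is approached as far as the arm can. A call with a gripper value outside its range is refused whole. The fingers move at their own pace and stop on an object; "force" is the grip in N (left out, the last holds). Time passes only in rows, so rows that repeat a pose let the fingers close. It gives the time, the measured TCP pose, the force, the opening and the grip force at its end, in the units of the state.
- get_obs(): the state, without advancing time (a new reading comes with each control period).
- read_camera(name): name is "scene" or "top" or "wrist"; returns a dict with "img" (480x640x3 uint8, red, green, blue), "camera_matrix" (3x3 intrinsics, pixels), "pose" (4x4, takes a point from camera to world coordinates). Camera axes: x right, y down, z forward; pixel columns grow to the right and rows downward; lengths in m; the calibration is good to about 2 mm. A picture is of the moment at which its call begins. There is no depth.
- hand_in(): hands the job in; it is judged then, once.
The state is a dict: "t": time; "q": joint angles; "joint_vel": joint speeds; "joint_torque": joint torques, N m; "eef_pos": TCP position; "tool_rot": TCP orientation; "contact_force": force on the tool from outside, world axes, zero at the start; "torque": the same for the moment, N m; "gripper_width": opening from 0.0 (shut) to 1.0 (fully open); "grasp_force": force on a finger pad.
Only numpy, scipy, OpenCV 4.12 (cv2) and the standard library are available. Lean on these libraries where they do the work, as an engineer would, in place of code of your own. Each camera call takes 0.05 s, during which the arm holds its last target. There are 200 camera calls.

## Working session

There is one attempt and no reset: what is moved stays moved. The work goes in short steps, Python scripts to look and compute and a tool call to move; the robot and the scene stay as the last step left them, time stands still between calls to the robot, and variables do not carry over. Pictures are saved under pics/ and viewed, at most 10 in all, crops included, and the job is handed in when it is done.

Besides the shell and the picture viewer there is one more tool, called after "Emit:" by a JSON object that holds its "api" and its "payload". arm_command: Moves the arm, as the interface text tells. Its arguments: {"type":"object","properties":{"commands":{"type":"array","items":{"type":"number"}},"force":{"type":"number"}},"required":["commands"]}

```bash
ls; mkdir -p pics
python3 - <<'E'
from station import get_obs, read_camera
import cv2,numpy as np,pickle
o=get_obs();print(o['t'],o['eef_pos'],o['tool_rot'],o['gripper_width'])
d={}
for n in('scene','top'):
    c=read_camera(n);d[n]=c;cv2.imwrite(f'pics/{n}0.png',c['img'][:,:,::-1]);print(n,c['camera_matrix'].round(1).tolist(),c['pose'].round(3).tolist())
pickle.dump(d,open('cam0.pkl','wb'))
E
```

```text
pics
0.0 [0.24939989 0.62659866 0.23032696] [-1.21867927e-04  1.88244157e-01  9.82121837e-01 -9.05479736e-04] 1.0023364569628088
scene [[555.1, 0.0, 316.7], [0.0, 555.1, 228.8], [0.0, 0.0, 1.0]] [[0.603, -0.566, 0.563, -0.319], [-0.798, -0.434, 0.418, -0.67], [0.007, -0.701, -0.713, 1.253], [0.0, 0.0, 0.0, 1.0]]
top [[464.8, 0.0, 318.6], [0.0, 464.8, 240.7], [0.0, 0.0, 1.0]] [[-0.0, -0.989, 0.151, 0.37], [-1.0, -0.001, -0.007, -0.008], [0.007, -0.151, -0.989, 1.405], [0.0, 0.0, 0.0, 1.0]]
```

View pics/scene0.png

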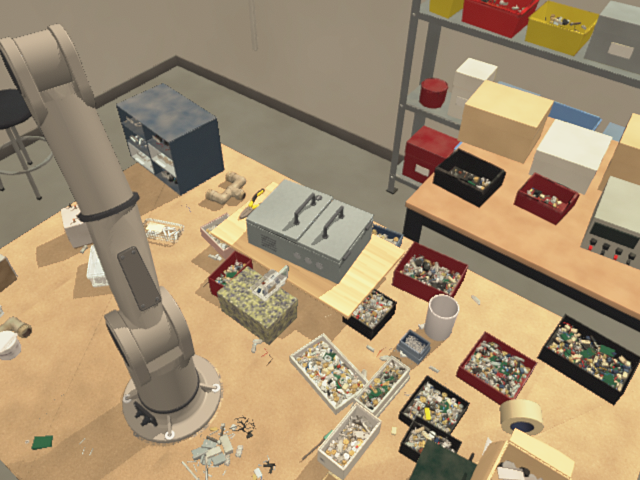

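View pics/top0.png

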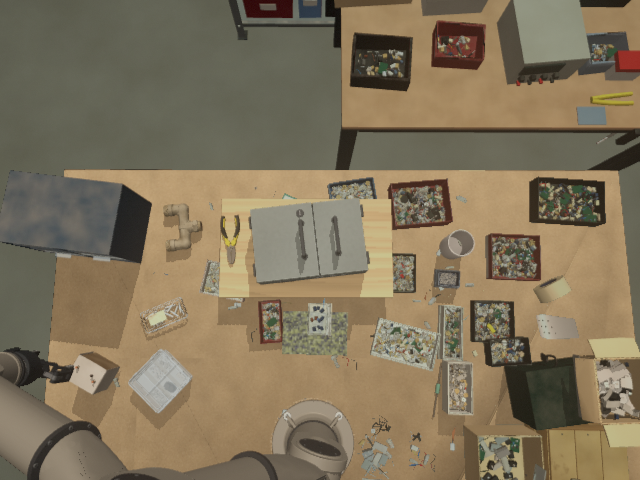

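The scene view shows the enclosure at about px (310,230). In the top view it lies between (250,205) and (368,283), with handle bars near (301,240) and (336,236). I'll enlarge both crops.

Run:
```python
import cv2,pickle
d=pickle.load(open('cam0.pkl','rb'))
a=d['top']['img'][190:295,235:385,::-1];b=d['scene']['img'][170:290,235:385,::-1]
cv2.imwrite('pics/topc.png',cv2.resize(a,None,fx=5,fy=5,interpolation=2))
cv2.imwrite('pics/scc.png',cv2.resize(b,None,fx=5,fy=5,interpolation=2))
```

```text
(no output)
```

View pics/topc.png

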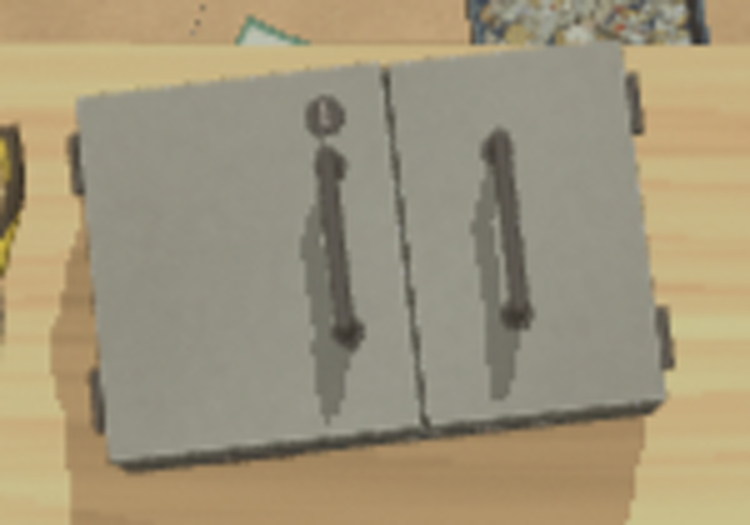

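View pics/scc.png

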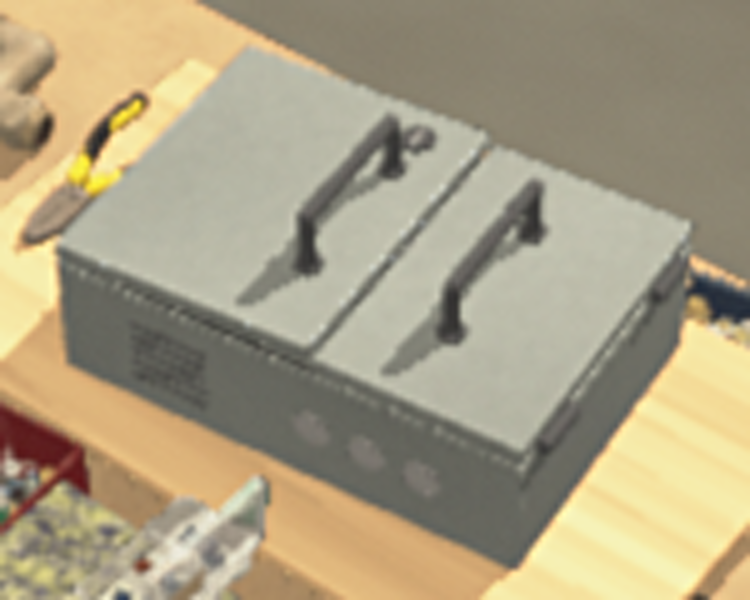

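The crops show all four door-face corners, the seam, and both D-handle bars. In the top crop the active bar runs (328,165)-(347,332) and the passive bar (497,140)-(517,318). The left door looks slightly ajar. Next I triangulate and fit the pose.

```bash
cat > h.py <<'E'
import numpy as np,pickle
from scipy.optimize import least_squares
def proj(c,p):
    T=np.linalg.inv(c['pose']);q=T[:3,:3]@p+T[:3,3];q=c['camera_matrix']@q;return q[:2]/q[2]
def tri(obs,p0=(.6,0,.2)):
    r=least_squares(lambda p:np.concatenate([proj(c,p)-u for c,u in obs]),p0);return r.x,np.abs(r.fun).max()
def E(pose,p):
    x,y,z,w=pose;c,s=np.cos(w),np.sin(w);return np.array([x+c*p[0]-s*p[1],y+s*p[0]+c*p[1],z+p[2]])
E
python3 - <<'E'
from h import *
d=pickle.load(open('cam0.pkl','rb'))
px=lambda n,u:(np.array(u)+.5)/5-.5+np.array([235,190] if n=='top' else [235,170])
# name: top px, scene px, model (active door flag)
P={'LF':((80,98),(250,45),(.1,.15,.099)),'LN':((110,460),(62,248),(-.1,.15,.099)),
'RF':((620,45),(690,225),(.1,-.15,.099)),'RN':((662,403),(523,455),(-.1,-.15,.099)),
'pF':((497,140),(535,187),(.04,-.075,.134)),'pN':((517,316),(452,293),(-.04,-.075,.134)),
'aF':((328,162),(390,122),None),'aN':((347,332),(307,217),None)}
for k,(a,b,m) in P.items():
    x,e=tri([(d['top'],px('top',a)),(d['scene'],px('scene',b))]);print(k,x.round(4),e.round(2))
def res(v):
    r=[]
    for k,(a,b,m) in P.items():
        if k[0]=='a':
            t=v[4];yy=.15-(.135*np.cos(t)-.049*np.sin(t));zz=.085+.135*np.sin(t)+.049*np.cos(t);m=(.04 if k=='aF' else -.04,yy,zz)
        w=E(v[:4],np.array(m))
        r+=[proj(d['top'],w)-px('top',a),proj(d['scene'],w)-px('scene',b)]
    return np.concatenate(r)
s=least_squares(res,[.6,0,.071,.1,.05]);print(s.x.round(4),s.fun.round(1))
pickle.dump(s.x,open('pose.pkl','wb'))
v=s.x
for n,p in dict(bt=(.01,.006,.080),ph=(0,-.075,.134),ah0=(0,.015,.134),ahg=(0,.15,.085)).items(): print(n,E(v[:4],np.array(p)).round(4))
E
```

```text
LF [0.6439 0.1678 0.172 ] 0.01
LN [0.4498 0.1472 0.165 ] 0.76
RF [ 0.6742 -0.1257  0.1714] 0.17
RN [ 0.4803 -0.1472  0.1662] 0.72
pF [ 0.6152 -0.0578  0.2055] 0.61
pN [ 0.5227 -0.0685  0.2033] 0.92
aF [0.6011 0.0311 0.2151] 0.4
aN [0.5123 0.0204 0.2155] 0.64
[0.5613 0.0105 0.0703 0.1056 0.0461] [-0.7 -0.2 -0.4  0.2 -0.4  0.8 -2.3 -0.6  0.9 -0.8  1.   0.5  1.4  0.4
 -0.6  0.3  1.2  2.  -1.3  2.   0.6 -3.2  0.6 -1.6 -0.   0.8 -1.   1.5
 -0.7 -3.   0.2 -0.6]
bt [0.5706 0.0175 0.1503]
ph [ 0.5692 -0.0641  0.2043]
ah0 [0.5597 0.0254 0.2043]
ahg [0.5455 0.1596 0.1553]
```

```bash
cat >> h.py <<'E'
from scipy.spatial.transform import Rotation as Ro
V=lambda:pickle.load(open('pose.pkl','rb'))
def state():
    from station import get_obs
    o=get_obs();q=o['tool_rot'];return o,np.array(o['eef_pos']),Ro.from_quat(np.r_[q[1:],q[0]])
def goto(w,tilt=0):
    """tool-frame shift and turn to world TCP w, tool y along enclosure y, tilt deg about tool x"""
    o,p,R=state();a=V()[3];c,s=np.cos(a),np.sin(a)
    G=Ro.from_matrix(np.array([[-c,-s,0],[-s,c,0],[0,0,-1]]).T)*Ro.from_euler('x',tilt,degrees=True)
    print('t',o['t'],'shift',R.inv().apply(np.array(w)-p).round(4),'turn',np.degrees((R.inv()*G).as_rotvec()).round(2),'F',np.round(o['contact_force'],1),'w',round(o['gripper_width'],2))
def encl():
    o,p,R=state();v=V();d=p-v[:3];c,s=np.cos(v[3]),np.sin(v[3]);print('TCP in enclosure mm',(1e3*np.array([c*d[0]+s*d[1],-s*d[0]+c*d[1],d[2]])).round(1))
E
python3 -c "
from h import *
goto([.557,.026,.29]);encl()"
```

```text
t 0.1 shift [-0.5079 -0.4444 -0.0588] turn [-9.000e-02 -1.000e-02 -2.776e+01] F [ 0.8 -0.3  0.8] w 1.0
TCP in enclosure mm [-245.1  645.6  160.1]
```

Emit:
{"api": "arm_command", "payload": {"commands": [-0.508, -0.444, -0.059, 0, 0, -27.8, 1, -0.508, -0.444, -0.059, 0, 0, -27.8, 1, -0.508, -0.444, -0.059, 0, 0, -27.8, 1, -0.508, -0.444, -0.059, 0, 0, -27.8, 1, -0.508, -0.444, -0.059, 0, 0, -27.8, 1, -0.508, -0.444, -0.059, 0, 0, -27.8, 1, -0.508, -0.444, -0.059, 0, 0, -27.8, 1, -0.508, -0.444, -0.059, 0, 0, -27.8, 1], "force": 25}}

```text
t: 0.9
eef_pos: [0.4318, 0.2704, 0.2662]
tool_rot: [-0.0, -0.053, 0.999, -0.0]
contact_force: [1.2, 0.1, -0.4]
gripper_width: 0.999
grasp_force: 0.0
```

```bash
python3 -c "
from h import *
goto([.557,.026,.29])"
```

```text
t 0.9 shift [-0.0985 -0.2564 -0.0238] turn [-0.   -0.01  0.05] F [ 1.2  0.1 -0.4] w 1.0
```

Emit:
{"api": "arm_command", "payload": {"commands": [-0.1, -0.256, -0.024, 0, 0, 0, 1, -0.1, -0.256, -0.024, 0, 0, 0, 1, -0.1, -0.256, -0.024, 0, 0, 0, 1, -0.1, -0.256, -0.024, 0, 0, 0, 1, -0.1, -0.256, -0.024, 0, 0, 0, 1, -0.1, -0.256, -0.024, 0, 0, 0, 1, -0.1, -0.256, -0.024, 0, 0, 0, 1, -0.1, -0.256, -0.024, 0, 0, 0, 1]}}

```text
t: 1.7
eef_pos: [0.5577, 0.0285, 0.2897]
tool_rot: [-0.001, -0.053, 0.999, 0.0]
contact_force: [0.2, 0.2, -0.5]
gripper_width: 0.994
grasp_force: 0.0
```

Run:
```python
from h import *
from station import read_camera
import cv2
goto([.557,.026,.204])
c=read_camera('wrist');pickle.dump(c,open('w1.pkl','wb'));cv2.imwrite('pics/w1.png',c['img'][:,:,::-1])
for n,p in dict(pN=(-.045,-.075,.134),pF=(.045,-.075,.134),RN=(-.1,-.15,.099),RF=(.1,-.15,.099),ah=(0,.019,.145)).items(): print(n,proj(c,E(V()[:4],np.array(p))).round())
```

```text
t 1.7 shift [ 0.0009 -0.0024  0.0857] turn [ 0.01 -0.06 -0.02] F [ 0.2  0.2 -0.5] w 0.99
pN [185. 184.]
pF [200. 304.]
RN [ 89. 100.]
RF [137. 340.]
ah [326. 253.]
```

View pics/w1.png

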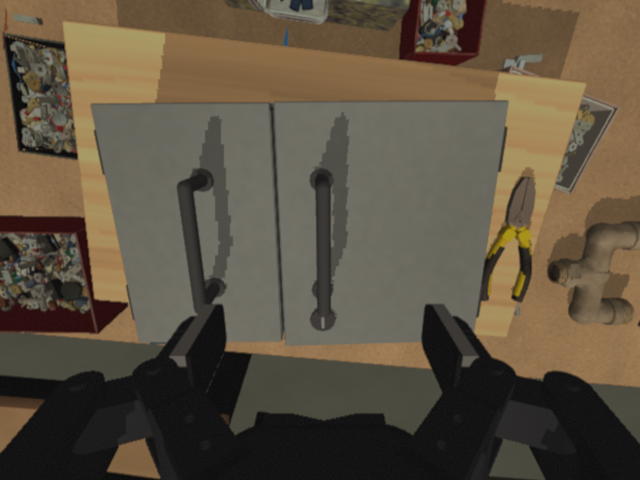

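The wrist view shows the active bar at x≈323, rows 180-318, centred between the fingers. The passive bar end is at (186,184), and the projection predicted (185,184), so the pose fit holds. I'll descend and grip.

Emit:
{"api": "arm_command", "payload": {"commands": [0.001, -0.002, 0.05, 0, 0, 0, 1, 0.001, -0.002, 0.086, 0, 0, 0, 0.6, 0.001, -0.002, 0.086, 0, 0, 0, 0.3, 0.001, -0.002, 0.086, 0, 0, 0, 0, 0.001, -0.002, 0.086, 0, 0, 0, 0, 0.001, -0.002, 0.086, 0, 0, 0, 0, 0.001, -0.002, 0.086, 0, 0, 0, 0, 0.001, -0.002, 0.086, 0, 0, 0, 0], "force": 25}}

```text
t: 2.55
eef_pos: [0.5584, 0.0278, 0.2054]
tool_rot: [0.002, -0.054, 0.999, 0.001]
contact_force: [3.1, 3.6, -0.6]
gripper_width: 0.101
grasp_force: 26.1
```

Run:
```python
from h import *
encl();goto([.557,.026,.204])
t0=.08
for t in np.arange(.15,1.8,.15):
    f=lambda t:np.array([-.135*np.cos(t)+.049*np.sin(t),.135*np.sin(t)+.049*np.cos(t)])
    d=f(t)-f(t0);print(round(t,2),'ty',d[0].round(3),'tz',-d[1].round(3))
```

```text
TCP in enclosure mm [ -1.   17.5 135. ]
t 2.55 shift [ 0.0016 -0.0016  0.0014] turn [0.07 0.19 0.1 ] F [ 3.1  3.6 -0.6] w 0.1
0.15 ty 0.004 tz -0.009
0.3 ty 0.016 tz -0.027
0.45 ty 0.03 tz -0.043
0.6 ty 0.047 tz -0.057
0.75 ty 0.065 tz -0.068
0.9 ty 0.085 tz -0.077
1.05 ty 0.106 tz -0.082
1.2 ty 0.127 tz -0.084
1.35 ty 0.149 tz -0.083
1.5 ty 0.17 tz -0.078
1.65 ty 0.19 tz -0.071
1.8 ty 0.209 tz -0.061
```

Emit:
{"api": "arm_command", "payload": {"commands": [0, 0.004, -0.009, 0, 0, 0, 0, 0, 0.016, -0.027, 0, 0, 0, 0, 0, 0.03, -0.043, 0, 0, 0, 0, 0, 0.047, -0.057, 0, 0, 0, 0, 0, 0.065, -0.068, 0, 0, 0, 0, 0, 0.085, -0.077, 0, 0, 0, 0, 0, 0.106, -0.082, 0, 0, 0, 0, 0, 0.106, -0.082, 0, 0, 0, 0]}}

```text
t: 3.35
eef_pos: [0.5479, 0.131, 0.293]
tool_rot: [0.003, -0.053, 0.999, -0.0]
contact_force: [-11.2, -6.2, 33.8]
gripper_width: 0.099
grasp_force: 29.4
```

```bash
python3 -c "
from h import *
encl();goto([.557,.026,.204])"
```

```text
TCP in enclosure mm [ -0.6 121.2 222.7]
t 3.35 shift [ 0.0026 -0.1053  0.0891] turn [-0.04  0.37  0.01] F [-11.2  -6.2  33.8] w 0.1
```

Emit:
{"api": "arm_command", "payload": {"commands": [0, 0, -0.005, 0, 0, 0, 0, 0, 0.017, -0.007, 0, 0, 0, 0, 0, 0.038, -0.007, 0, 0, 0, 0, 0, 0.059, -0.004, 0, 0, 0, 0, 0, 0.08, 0.002, 0, 0, 0, 0, 0, 0.093, 0.008, 0, 0, 0, 0, 0, 0.096, 0.009, 0, 0, 0, 0, 0, 0.096, 0.009, 0, 0, 0, 0]}}

```text
t: 4.15
eef_pos: [0.5364, 0.2282, 0.2774]
tool_rot: [0.001, -0.053, 0.999, 0.001]
contact_force: [3.9, 3.8, 1.5]
gripper_width: 0.104
grasp_force: 27.6
```

```bash
python3 -c "
from h import *
encl();goto([.557,.026,.204])"
```

```text
TCP in enclosure mm [ -1.8 219.1 207.1]
t 4.15 shift [ 0.0012 -0.2033  0.0731] turn [0.07 0.09 0.07] F [3.9 3.8 1.5] w 0.1
```

Emit:
{"api": "arm_command", "payload": {"commands": [0, 0, 0, 0, 0, 0, 0.22, 0, 0, 0, 0, 0, 0, 0.22, 0, 0.003, -0.02, 0, 0, 0, 0.22, 0, 0.006, -0.05, 0, 0, 0, 0.22, 0, 0.006, -0.09, 0, 0, 0, 0.22, 0, 0.006, -0.12, 0, 0, 0, 0.22, 0, 0.006, -0.13, 0, 0, 0, 0.22, 0, 0.006, -0.13, 0, 0, 0, 0.22]}}

```text
t: 4.95
eef_pos: [0.5352, 0.2324, 0.4077]
tool_rot: [0.0, -0.053, 0.999, 0.0]
contact_force: [-0.5, -0.2, -0.8]
gripper_width: 0.224
grasp_force: 0.0
```

```bash
python3 -c "
from h import *
v=V();encl();goto(E(v[:4],np.array([.0,.006,.33])))"
```

```text
TCP in enclosure mm [ -2.5 223.4 337.4]
t 4.95 shift [-0.0026 -0.2174  0.0074] turn [ 0.01  0.02 -0.03] F [-0.5 -0.2 -0.8] w 0.22
```

Emit:
{"api": "arm_command", "payload": {"commands": [-0.003, -0.217, 0, 0, 0, 0, 0, -0.003, -0.217, 0, 0, 0, 0, 0, -0.003, -0.217, 0, 0, 0, 0, 0, -0.003, -0.217, 0, 0, 0, 0, 0, -0.003, -0.217, 0, 0, 0, 0, 0, -0.003, -0.217, 0.05, 0, 0, 0, 0, -0.003, -0.217, 0.1, 0, 0, 0, 0, -0.003, -0.217, 0.1, 0, 0, 0, 0]}}

```text
t: 5.75
eef_pos: [0.5551, 0.017, 0.2986]
tool_rot: [-0.008, -0.053, 0.999, -0.001]
contact_force: [-1.3, 0.8, 0.4]
gripper_width: -0.005
grasp_force: 0.0
```

Run:
```python
from h import *
from station import read_camera
import cv2
encl()
c=read_camera('wrist');t=read_camera('top');pickle.dump((c,t),open('w2.pkl','wb'))
v=V()[:4]
for n,p in dict(bt=(.01,.006,.08),btN=(-.006,.006,.08),btF=(.026,.006,.08),ts=(-.016,.006,.093)).items(): print(n,proj(c,E(v,np.array(p))).round(),proj(t,E(v,np.array(p))).round(1))
a=cv2.resize(c['img'][60:380,200:480],None,fx=1.8,fy=1.8,interpolation=2)[:,:,::-1]
b=cv2.resize(t['img'][205:285,260:335],None,fx=4,fy=4,interpolation=2)[:,:,::-1]
o=np.zeros((600,800,3),np.uint8);o[:576,:a.shape[1]]=a;h=800-a.shape[1];b=b[:,:h];o[:b.shape[0],a.shape[1]:a.shape[1]+b.shape[1]]=b;print(a.shape,b.shape)
cv2.imwrite('pics/w2.png',o)
```

```text
TCP in enclosure mm [ -5.4   7.1 228.3]
bt [323. 241.] [306.2 237.2]
btN [323. 224.] [306.8 243. ]
btF [323. 258.] [305.6 231.5]
ts [323. 216.] [307.  245.9]
(576, 504, 3) (320, 296, 3)
```

View pics/w2.png

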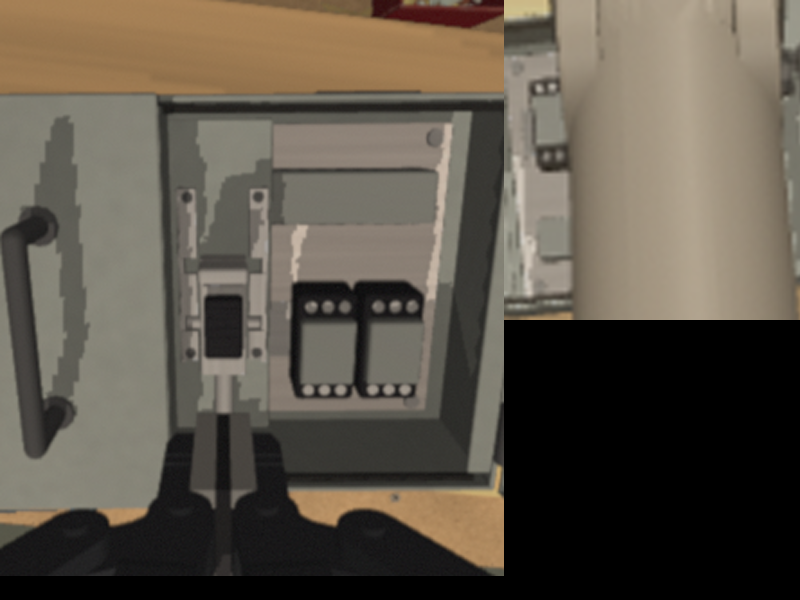

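The wrist view shows the button at crop (223,326), or px (324,241), against a predicted (323,241). The thumb stop is just nearer the robot, and the door is open. I'll lower the shut fingers to just above the button.

Emit:
{"api": "arm_command", "payload": {"commands": [-0.008, -0.001, 0.05, 0, 0, 0, 0, -0.008, -0.001, 0.1, 0, 0, 0, 0, -0.008, -0.001, 0.125, 0, 0, 0, 0, -0.008, -0.001, 0.14, 0, 0, 0, 0, -0.008, -0.001, 0.14, 0, 0, 0, 0, -0.008, -0.001, 0.14, 0, 0, 0, 0]}}

```text
t: 6.45
eef_pos: [0.571, 0.018, 0.1694]
tool_rot: [0.002, -0.053, 0.999, 0.0]
contact_force: [0.3, 0.4, -0.0]
gripper_width: 0.003
grasp_force: 0.0
```

```bash
python3 -c "
from h import *
v=V();encl();goto(E(v[:4],np.array([.003,.006,.0725])))"
```

```text
TCP in enclosure mm [10.5  6.5 99. ]
t 6.45 shift [ 0.0076 -0.0005  0.0265] turn [0.01 0.19 0.06] F [ 0.3  0.4 -0. ] w 0.0
```

Emit:
{"api": "arm_command", "payload": {"commands": [0.008, 0, 0.01, 0, 0, 0, 0, 0.008, 0, 0.018, 0, 0, 0, 0, 0.008, 0, 0.022, 0, 0, 0, 0, 0.008, 0, 0.025, 0, 0, 0, 0, 0.008, 0, 0.028, 0, 0, 0, 0, 0.008, 0, 0.028, 0, 0, 0, 0]}}

```text
t: 7.05
eef_pos: [0.5615, 0.0169, 0.1429]
tool_rot: [0.0, -0.053, 0.999, 0.001]
contact_force: [-13.1, -0.2, 35.0]
gripper_width: 0.002
grasp_force: 17.4
```

```bash
python3 -c "
from h import *
v=V();encl();goto(E(v[:4],np.array([-.007,.006,.0725])))"
```

```text
TCP in enclosure mm [ 0.9  6.3 72.6]
t 7.05 shift [ 0.0079 -0.0003  0.0001] turn [0.1  0.03 0.  ] F [-13.1  -0.2  35. ] w 0.0
```

Emit:
{"api": "arm_command", "payload": {"commands": [0.003, 0, -0.001, 0, 0, 0, 0, 0.006, 0, -0.001, 0, 0, 0, 0, 0.009, 0, -0.001, 0, 0, 0, 0, 0.012, 0, -0.001, 0, 0, 0, 0, 0.016, 0, -0.001, 0, 0, 0, 0, 0.018, 0, -0.001, 0, 0, 0, 0, 0.018, 0, -0.001, 0, 0, 0, 0]}}

```text
t: 7.75
eef_pos: [0.5471, 0.0152, 0.1433]
tool_rot: [0.004, -0.053, 0.999, 0.0]
contact_force: [0.5, 0.0, 15.7]
gripper_width: -0.001
grasp_force: 8.1
```

```bash
python3 -c "
from h import *
v=V();encl();goto(E(v[:4],np.array([-.007,.006,.0725])))"
```

```text
TCP in enclosure mm [-13.6   6.2  72.9]
t 7.75 shift [-0.0066 -0.0002  0.0005] turn [0.03 0.48 0.03] F [ 0.5  0.  15.7] w -0.0
```

Emit:
{"api": "arm_command", "payload": {"commands": [0, 0, -0.006, 0, 0, 0, 0, 0, 0, -0.011, 0, 0, 0, 0, 0.005, 0, -0.011, 0, 0, 0, 0, 0.01, 0, -0.011, 0, 0, 0, 0, 0.014, 0, -0.011, 0, 0, 0, 0, 0.017, 0, -0.011, 0, 0, 0, 0, 0.02, 0, -0.011, 0, 0, 0, 0, 0.02, 0, -0.011, 0, 0, 0, 0]}}

```text
t: 8.55
eef_pos: [0.5257, 0.0131, 0.1518]
tool_rot: [0.003, -0.053, 0.999, 0.0]
contact_force: [8.2, 0.6, -0.1]
gripper_width: 0.002
grasp_force: 4.0
```

```bash
python3 -c "
from h import *
v=V();encl();goto(E(v[:4],np.array([-.035,.006,.084])))"
```

```text
TCP in enclosure mm [-35.1   6.4  81.5]
t 8.55 shift [-0.0001 -0.0004 -0.0025] turn [-0.01  0.33  0.06] F [ 8.2  0.6 -0.1] w 0.0
```

Emit:
{"api": "arm_command", "payload": {"commands": [0, 0, -0.003, 0, 0, 0, 0, 0.002, 0, -0.003, 0, 0, 0, 0, 0.004, 0, -0.003, 0, 0, 0, 0, 0.004, 0, -0.003, 0, 0, 0, 0]}}

```text
t: 8.95
eef_pos: [0.5254, 0.013, 0.1557]
tool_rot: [0.007, -0.053, 0.999, -0.0]
contact_force: [17.7, -0.2, -6.0]
gripper_width: 0.001
grasp_force: 8.5
```

```bash
python3 -c "
from h import *
v=V();encl();goto(E(v[:4],np.array([-.035,.006,.084])))"
```

```text
TCP in enclosure mm [-35.4   6.3  85.4]
t 8.95 shift [-0.0004 -0.0003  0.0014] turn [-0.04  0.76  0.07] F [17.7 -0.2 -6. ] w 0.0
```

Emit:
{"api": "arm_command", "payload": {"commands": [-0.01, 0, 0, 0, 0, 0, 0, -0.015, 0, -0.02, 0, 0, 0, 0, -0.02, 0, -0.07, 0, 0, 0, 0, -0.027, 0, -0.12, 0, 0, 0, 0, -0.03, 0, -0.14, 0, 0, 0, 0, -0.03, 0, -0.14, 0, 0, 0, 0]}}

```text
t: 9.55
eef_pos: [0.5504, 0.0157, 0.2968]
tool_rot: [0.002, -0.053, 0.999, 0.0]
contact_force: [-0.0, 0.7, -0.1]
gripper_width: 0.001
grasp_force: 0.0
```

Run:
```python
from h import *
from station import read_camera
import cv2
encl();v=V();goto(E(v[:4],np.array([0,-.075,.22])))
c=read_camera('wrist')
for n,p in dict(bt0=(.01,.006,.08),bt30=(-.02,.006,.08),pN=(-.045,-.075,.134),pF=(.045,-.075,.134)).items(): print(n,proj(c,E(v[:4],np.array(p))).round())
cv2.imwrite('pics/w3.png',cv2.resize(c['img'][60:380,100:480],None,fx=1.8,fy=1.8,interpolation=2)[:,:,::-1])
```

```text
TCP in enclosure mm [-10.3   6.4 226.4]
t 9.55 shift [-0.0102 -0.0814  0.0064] turn [0.03 0.21 0.04] F [-0.   0.7 -0.1] w 0.0
bt0 [324. 243.]
bt30 [324. 211.]
pN [207. 194.]
pF [220. 309.]
```

View pics/w3.png

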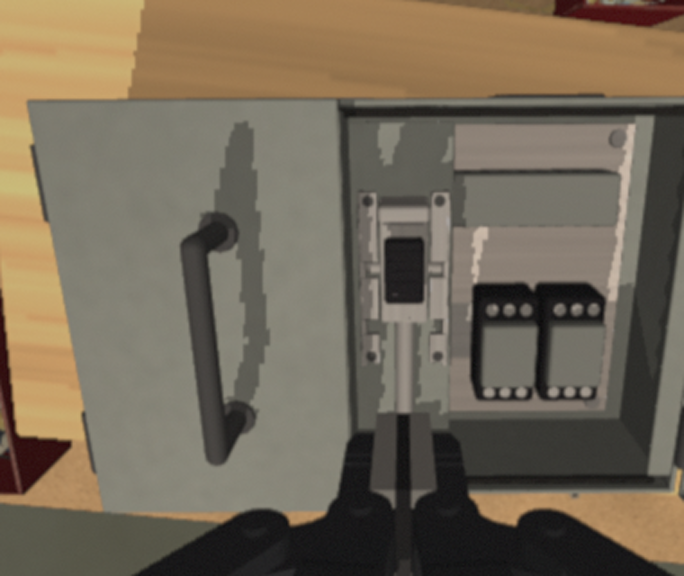

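The wrist view shows the button at crop (404,270), or px (324,210), against 211 predicted for a 30 mm draw. Its cross pin stands on both rails, so the bolt is locked open. Next is the passive handle.

Emit:
{"api": "arm_command", "payload": {"commands": [-0.01, -0.04, 0, 0, 0, 0, 0.7, -0.01, -0.081, 0, 0, 0, 0, 0.7, -0.01, -0.081, 0.02, 0, 0, 0, 0.7, -0.01, -0.081, 0.06, 0, 0, 0, 0.7, -0.01, -0.081, 0.1, 0, 0, 0, 0.7, -0.01, -0.081, 0.1, 0, 0, 0, 0.7]}}

```text
t: 10.2
eef_pos: [0.5618, -0.0634, 0.1871]
tool_rot: [-0.008, -0.053, 0.999, 0.0]
contact_force: [-0.5, 0.5, -1.0]
gripper_width: 0.7
grasp_force: 0.0
```

```bash
python3 -c "
from h import *
v=V();encl();goto(E(v[:4],np.array([0,-.075,.126])))"
```

```text
TCP in enclosure mm [ -7.3 -73.5 116.7]
t 10.2 shift [-0.0071 -0.0015 -0.0094] turn [ 0.07 -0.86  0.04] F [-0.5  0.5 -1. ] w 0.7
```

Emit:
{"api": "arm_command", "payload": {"commands": [0, 0, 0, 0, 0, 0, 0.7, 0, 0, 0, 0, 0, 0, 0.3, 0, 0, 0, 0, 0, 0, 0, 0, 0, 0, 0, 0, 0, 0, 0, 0, 0, 0, 0, 0, 0, 0, 0, 0, 0, 0, 0, 0], "force": 30}}

```text
t: 10.8
eef_pos: [0.5685, -0.0631, 0.1954]
tool_rot: [0.001, -0.053, 0.999, 0.0]
contact_force: [-2.3, 2.2, 5.6]
gripper_width: 0.099
grasp_force: 30.1
```

Run:
```python
from h import *
encl();goto(E(V()[:4],np.array([0,-.075,.126])))
f=lambda t:np.array([.075*np.cos(t)-.049*np.sin(t),.075*np.sin(t)+.049*np.cos(t)])
for t in (.15,.3,.5,.7,.9,1.1,1.3,1.5,1.6,1.7,1.75):
    d=f(t)-f(0);print(t,'ty',d[0].round(3),'tz',-d[1].round(3))
```

```text
TCP in enclosure mm [ -0.6 -74.  125.1]
t 10.8 shift [-0.0006 -0.001  -0.0009] turn [0.05 0.1  0.08] F [-2.3  2.2  5.6] w 0.1
0.15 ty -0.008 tz -0.011
0.3 ty -0.018 tz -0.02
0.5 ty -0.033 tz -0.03
0.7 ty -0.049 tz -0.037
0.9 ty -0.067 tz -0.04
1.1 ty -0.085 tz -0.04
1.3 ty -0.102 tz -0.036
1.5 ty -0.119 tz -0.029
1.6 ty -0.126 tz -0.025
1.7 ty -0.133 tz -0.019
1.75 ty -0.137 tz -0.016
```

Emit:
{"api": "arm_command", "payload": {"commands": [0, -0.008, -0.011, -3, 0, 0, 0, 0, -0.017, -0.02, -6, 0, 0, 0, 0, -0.031, -0.03, -10, 0, 0, 0, 0, -0.047, -0.037, -14, 0, 0, 0, 0, -0.064, -0.041, -18, 0, 0, 0, 0, -0.082, -0.041, -22, 0, 0, 0, 0, -0.082, -0.041, -22, 0, 0, 0]}}

```text
t: 11.5
eef_pos: [0.5783, -0.1495, 0.2379]
tool_rot: [-0.007, -0.05, 0.98, 0.191]
contact_force: [-0.3, -5.1, 14.6]
gripper_width: 0.101
grasp_force: 32.3
```

Run:
```python
from h import *
encl()
f=lambda t:np.array([.075*np.cos(t)-.049*np.sin(t)-.150,.075*np.sin(t)+.049*np.cos(t)+.085])
for t,ph in ((1.2,25),(1.35,27),(1.5,30),(1.65,30),(1.73,30)):
    a=np.radians(ph);b=f(t)+.008*np.array([np.sin(a),-np.cos(a)]);print(t,ph);goto(E(V()[:4],np.r_[-.0006,b]),-ph)
```

```text
TCP in enclosure mm [ 1.000e-01 -1.609e+02  1.676e+02]
1.2 25
t 11.5 shift [ 0.0007 -0.0047  0.0004] turn [-2.98  0.39 -0.13] F [-0.3 -5.1 14.6] w 0.1
1.35 27
t 11.5 shift [ 0.0006 -0.0178 -0.0009] turn [-4.98  0.39 -0.13] F [-0.3 -5.1 14.6] w 0.1
1.5 30
t 11.5 shift [ 0.0006 -0.0308 -0.0003] turn [-7.98  0.39 -0.12] F [-0.3 -5.1 14.6] w 0.1
1.65 30
t 11.5 shift [ 0.0006 -0.0439  0.0023] turn [-7.98  0.39 -0.12] F [-0.3 -5.1 14.6] w 0.1
1.73 30
t 11.5 shift [ 0.0006 -0.0508  0.0045] turn [-7.98  0.39 -0.12] F [-0.3 -5.1 14.6] w 0.1
```

Emit:
{"api": "arm_command", "payload": {"commands": [0, -0.005, -0.002, -3, 0, 0, 0, 0, -0.018, -0.003, -5, 0, 0, 0, 0, -0.031, -0.002, -8, 0, 0, 0, 0, -0.044, 0, -8, 0, 0, 0, 0, -0.051, 0.003, -8, 0, 0, 0, 0, -0.053, 0.004, -8, 0, 0, 0, 0, -0.053, 0.004, -8, 0, 0, 0]}}

```text
t: 12.2
eef_pos: [0.5835, -0.1946, 0.2131]
tool_rot: [-0.011, -0.051, 0.965, 0.257]
contact_force: [3.3, -3.6, 6.3]
gripper_width: 0.097
grasp_force: 32.9
```

Run:
```python
from h import *
encl();goto([.5,0,.2])
```

```text
TCP in enclosure mm [   0.4 -206.3  142.8]
t 12.2 shift [0.0628 0.1691 0.1117] turn [29.82  0.27 -0.  ] F [ 3.3 -3.6  6.3] w 0.1
```

Emit:
{"api": "arm_command", "payload": {"commands": [0, 0, 0, 0, 0, 0, 0.2, 0, 0, 0, 0, 0, 0, 0.2, 0, 0, -0.02, 0, 0, 0, 0.2, 0, 0, -0.06, 0, 0, 0, 0.2, 0, 0, -0.1, 0, 0, 0, 0.2, 0, 0, -0.13, 0, 0, 0, 0.2, 0, 0, -0.13, 0, 0, 0, 0.2, 0, 0, -0.13, 0, 0, 0, 0.2]}}

```text
t: 13.0
eef_pos: [0.5883, -0.2574, 0.3238]
tool_rot: [-0.014, -0.051, 0.965, 0.258]
contact_force: [0.3, -0.2, -0.3]
gripper_width: 0.199
grasp_force: 0.0
```

Run:
```python
from h import *
from station import read_camera
import cv2
encl()
c=read_camera('scene');cv2.imwrite('pics/s2.png',cv2.resize(c['img'][130:330,200:460],None,fx=3,fy=3,interpolation=2)[:,:,::-1])
```

```text
TCP in enclosure mm [  -1.3 -269.2  253.5]
```

View pics/s2.png

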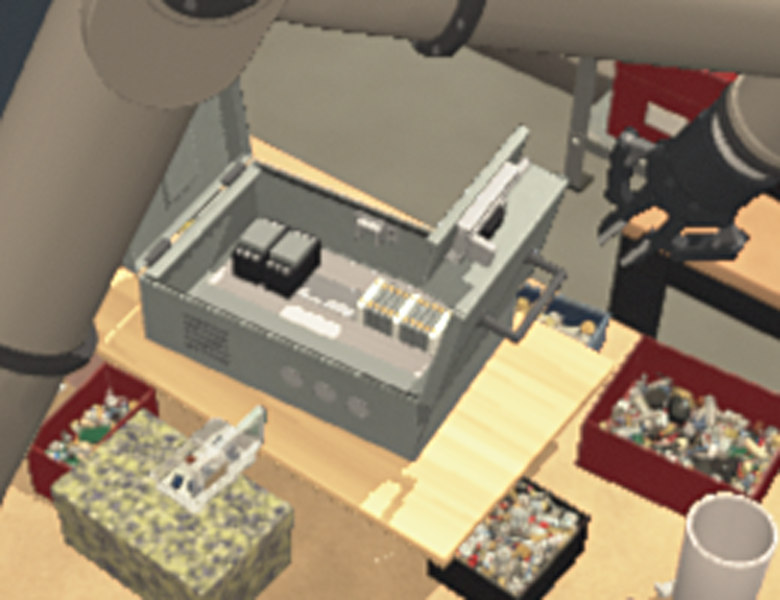

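The scene view shows both doors past upright: the left at crop (200,180), the right at (500,230) with its bolt drawn. The gripper is clear at (680,200).

```bash
python3 -c "
from station import hand_in
print(hand_in())"
```

```text
the job is handed in; nothing more can be done
None
```

I handed the job in at about 13 s. Both doors stand open at roughly 1.7 rad and the bolt is locked in its open notch with its button up. The gripper is clear, and no moves went near the loose things. The judge returned no verdict.

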